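# Slide the setting block under the measuring bridge

## Robot

A 6-joint arm with a two-finger parallel gripper is mounted at the origin on a cart in front of the work surface, level with it; the furniture and walls round the work are solid. World frame = base frame: x ahead of the robot, y to its left, z up, the work surface at z = 0. Lengths are in m, angles in rad, forces in N, time in s.
With the tool pointing down it reaches from about 0.25 to 0.725 m from the base axis. Payload 4 kg.
Tool frame: the origin (TCP) lies midway between the tips of the shut fingers; the grasp point (between the pads) lies 19 mm behind it; z points along the fingers, y is the direction in which the jaws open and shut (so a half turn about z gives the same grasp; the last joint's range is limited). The gripper opens to 85 mm and grips with 20 to 120 N. Pads are 22 mm wide; open, the fingers measure 114 mm over their backs; the gripper's body (76 mm by 85 mm) begins 54 mm behind the grasp point. The pads swing forward as they close: fully open they stand 13 mm farther back than shut.
Start: joints at [-1.182, 0.241, 0.005, 1.335, 0, 1.571], TCP at [0.19, -0.463, 0.231] pointing down, gripper open.
Joint ranges: [-2.72, 2.72], [-1.05, 1.87], [-1.09, 1.28], [-1.99, 2.15], [-1.42, 1.44], [-3.14, 3.14]. Speed limits (rad/s): [2.79, 2.79, 3.14, 3.14, 3.14, 3.14].

## Interface

Orientations are given as a rotation vector (axis times angle).
In Python, from rig import r gives the robot as it stands. The module is installed in compiled form; this text tells all that it offers.
- The arm moves only by the tool send_rows, never from a script. Its argument "moves" is a list of rows, each an object of numbers: "tx", "ty", "tz": the shift along the tool's x, y, z in cm; "yaw": the turn about the tool's z in degrees. A call has 1 to 12 rows; each row shifts and turns the commanded pose from where the row before left it, along the tool's axes as they then stand; what a row does not reach is not made up. A row lasts 1/12 s, in which the tool goes at most 41.7 mm and 7.16 degrees, less where a joint would pass 70% of its speed; a pose out of reach is approached as far as the arm can. A call with a gripper value outside its range is refused whole. "grip" is the opening in per cent of the stroke, from 0 (shut) to 100 (fully open), set as the call begins (left out, the last holds). The fingers move at their own pace and stop on an object; "grip_force" is the grip in N (left out, the last holds). Time passes only in rows, so rows that do not move let the fingers close. It gives the time, the measured TCP pose, the force and the opening at its end, in the units of the state.
- r.get_state(): the state, without advancing time (a new reading comes with each control period).
- r.read_camera(name): name is "scene" or "side" or "wrist"; returns the picture (400x640x3 uint8, red, green, blue); there is no depth.
- r.calibration(name): a dict with "fx", "fy", "cx", "cy" (pixels), "rvec" (rotation vector, rad) and "tvec" (3), from world to camera coordinates, as OpenCV has them; the wrist camera has in their place "hand_eye" (4x4, takes a point from camera to tool coordinates, whose origin is the TCP and whose axes are the flange's). Camera axes: x right, y down, z forward; pixel columns grow to the right and rows downward; lengths in m; the calibration is good to about 2 mm. A picture is of the moment at which its call begins: read the wrist's pose just before it. calibration takes no time and is no camera call.
- r.hand_in(): hands the job in, once; it reports no verdict.
Trained networks look in the newest picture that a camera, given by its name, has taken for a name from the list of things; names that differ only in an ending like _2 or _b are one class to them, and where a whole thing is asked for, a point or a joint stands for the part that bears it (a point fixed in the world has none). Each returns a list of dicts, best first, with "score" (0 to 1); they miss things now and then, are a little off and sometimes report something else, mostly with a low value. They report only what shows in the picture. A call takes as long as a camera call.
- r.search_frame(camera, query): "pixel" ([column, row] in pixels, amid what is visible of it).
- r.masks_of(camera, query): "mask" (400x640 bool, what is visible of it) and "pixel" ([column, row] in pixels, amid what is visible of it).
The state is a dict: "time": time; "qpos": joint angles; "qvel": joint speeds; "joint_efforts": joint torques, N m; "tool_pos": TCP position; "orientation": TCP orientation; "wrist_force": force on the tool from outside, world axes, zero at the start; "torque": the same for the moment, N m; "opening": finger opening in m.
Only numpy, scipy, OpenCV 4.12 (cv2) and the standard library are available. Lean on these libraries where they do the work, as an engineer would, in place of code of your own. Each camera call takes 0.05 s, during which the arm holds its last target.

## Task

Push the ground steel setting block across the bench and in under the low measuring bridge, long side across the opening as it already roughly lies, until it is fully home, flat and square against the stop bar on the far side. It must stay flat on the bench all the way: slide it with the fingertips, never lift or tip it. Leave the arch cast, the setting ring and the clear aligner where they are, and finish with the hand clear.

Things in the scene. Friction and masses are not known exactly. Their poses are not given: they have to be found in the camera images.
- bridge: Low measuring bridge, fixed to the bench mat (1.6 mm above the bench, z = 0): steel beam on two aluminium cheeks. Origin on the mat under the middle of the beam; +x is the way in (away from the robot), +y left, z up. Beam 20 mm deep (x -10 to 10), underside at 28 mm, top 40 mm, boss and screws to 44 mm. Opening 58 mm wide (y -29 to 29). Feet to y = -55 and 55, x -12 to 32, 12 mm high.
- mouth (a point): Middle of the bridge's mouth on its near side, on the mat, 23 mm before the bridge's origin (axes as the bridge). Slanting lead-in plates, 24 mm high, stand at both sides of it and narrow the way from about 76 mm here to 58 mm at the beam.
- stop (a point): Middle of the near face of the stop bar, on the mat, 20 mm past the bridge's origin (axes as the bridge). The bar is 14 mm high and runs right across behind the beam. With the block home against it, the block's centre is over the bridge's origin and its near face stands 10 mm out of the beam towards the robot.
- block_centre (a point): Centre (12.5 mm above the mat when flat) of the loose setting block: steel-grey, small holes in its top, 40 mm (its x) by 50 mm (its y) by 25 mm high, about 0.3 kg. Axes: the block's. It stands 90 to 140 mm before the bridge's origin, up to 70 mm to the side of the bridge's centre line, its 50 mm side within 25 degrees of parallel to the beam. Friction on the mat 1 to 4 N.
- setting_block: The same setting block, origin at the centre of its underside, axes as above, z up.
- arch_cast: Bystander: horseshoe-shaped tan dental arch cast, 57 x 66 x 21 mm, loose, beside the bridge. Origin at its underside.
- setting_ring: Bystander: round steel setting ring, 52 mm across, 16 mm high, loose, beside the bridge. Origin at its underside.
- clear_aligner: Bystander: clear horseshoe-shaped aligner shell, 57 x 65 x 10 mm, loose, behind the bridge. Origin at its underside.

How it is judged:
On the way:
1. the block's leading part is under the beam, flat on the bench (x of block_centre in the frame of bridge between -0.028 and -0.006 m and y of block_centre in the frame of bridge between -0.012 and 0.012 m and angle between block_centre's own z axis and vertical below 0.1 rad), for 0.05 s.
At the end, for the whole second after the job is handed in: The block lies flat (within 3 degrees) and still under the bridge, its centre within 4 mm of the home position along the way in and within 7 mm of the centre line, square to the stop bar within 0.1 rad (x of block_centre in the frame of bridge between -0.004 and 0.003 m and y of block_centre in the frame of bridge between -0.007 and 0.007 m and angle between the x axis of setting_block and the x axis of bridge, either way round below 0.1 rad and angle between block_centre's own z axis and vertical below 0.05 rad and height (world z) of block_centre between 0.011 and 0.017 m and linear speed of setting_block below 0.01 m/s); the robot touches nothing.
It fails at once if the setting block is lifted (centre more than 7 mm above its height on the bench) (height (world z) of block_centre above 0.021 m).
It fails at once if the setting block is tipped by more than 0.15 rad (angle between block_centre's own z axis and vertical above 0.15 rad).
It fails at once if the tan dental arch cast is moved more than 20 mm (distance of arch_cast from where it was at the start of the episode above 0.02 m).
It fails at once if the steel setting ring is moved more than 20 mm (distance of setting_ring from where it was at the start of the episode above 0.02 m).
It fails at once if the clear aligner is moved more than 20 mm (distance of clear_aligner from where it was at the start of the episode above 0.02 m).
It also fails if it takes over 61 s, if anything falls off the work surface, if the arm or the gripper's body presses on something with over 40 N, if the wrist force passes 120 N, or if a joint passes its speed limit or range.

## Working session

There is one attempt and no reset: what is moved stays moved. The work goes in short steps, Python scripts to look and compute and a tool call to move; the robot and the scene stay as the last step left them, time stands still between calls to the robot, and variables do not carry over. Pictures are saved under pics/ and viewed, and the job is handed in when it is done.

Besides the shell and the picture viewer there is one more tool, called after "Emit:" by a JSON object that holds its "fn" and its "kwargs", one argument or row to a line. send_rows: Moves the arm, as the interface text tells. Its arguments: {"type":"object","properties":{"moves":{"type":"array"},"grip":{"type":"number"},"grip_force":{"type":"number"}},"required":["moves"]}

```bash
mkdir -p pics; ls
cat > h.py <<'E'
from rig import r
import numpy as np, cv2
def save(cam,name):
    im=r.read_camera(cam); cv2.imwrite(f'pics/{name}.png',im[:,:,::-1]); return im
def K(cam):
    c=r.calibration(cam); return np.array([[c['fx'],0,c['cx']],[0,c['fy'],c['cy']],[0,0,1.]])
def ext(cam):
    c=r.calibration(cam)
    if 'rvec' in c:
        return cv2.Rodrigues(np.array(c['rvec'],float))[0],np.array(c['tvec'],float)
    s=r.get_state(); R=cv2.Rodrigues(np.array(s['orientation'],float))[0]; T=np.eye(4);T[:3,:3]=R;T[:3,3]=s['tool_pos']
    M=np.linalg.inv(T@np.array(c['hand_eye'])); return M[:3,:3],M[:3,3]
def toplane(cam,px,z,E=None):
    R,t=E or ext(cam); k=K(cam)
    px=np.atleast_2d(np.array(px,float)); d=np.c_[px,np.ones(len(px))]@np.linalg.inv(k).T@R
    o=-R.T@t; return o+d*((z-o[2])/d[:,2:3])
def proj(cam,P,E=None):
    R,t=E or ext(cam); p=(np.atleast_2d(P)@R.T+t)@K(cam).T; return p[:,:2]/p[:,2:]
E
python3 - <<'E'
from h import *
for c in ['scene','side','wrist']:
    save(c,c+'0'); R,t=ext(c); print(c,-R.T@t, R[2])
    for n in ['bridge','mouth','stop','block_centre','setting_block','arch_cast','setting_ring','clear_aligner']:
        l=r.search_frame(c,n); print(n,[(np.round(d['pixel']),round(d['score'],2)) for d in l[:2]])
s=r.get_state();print(s)
E
```

```text
pics
scene [ 0.13802333 -0.35252702  0.45144225] [ 0.527147    0.70103483 -0.48027722]
bridge [(array([318., 197.]), 0.66)]
mouth [(array([316., 198.]), 0.81)]
stop [(array([316., 197.]), 0.68)]
block_centre [(array([274., 228.]), 0.67)]
setting_block [(array([277., 226.]), 0.66)]
arch_cast [(array([367., 204.]), 0.74)]
setting_ring []
clear_aligner [(array([322., 180.]), 0.55)]
side [0.65804586 1.02000507 0.44398245] [-0.05583495 -0.88174201 -0.46841592]
bridge [(array([317., 223.]), 0.74)]
mouth [(array([315., 223.]), 0.8)]
stop [(array([315., 223.]), 0.74)]
block_centre [(array([386., 213.]), 0.84)]
setting_block [(array([386., 214.]), 0.91)]
arch_cast [(array([272., 206.]), 0.62)]
setting_ring [(array([358., 259.]), 0.58)]
clear_aligner [(array([265., 250.]), 0.76)]
wrist [ 0.26700105 -0.43233194  0.37234742] [-0.29843815 -0.12275488 -0.94650193]
bridge []
mouth []
stop []
block_centre []
setting_block []
arch_cast []
setting_ring []
clear_aligner []
{'time': 1.35, 'qpos': array([-1.18199106e+00,  2.40596029e-01,  4.98371797e-03,  1.33521097e+00,
       -2.98328874e-05,  1.57081378e+00]), 'qvel': array([-0.00061116,  0.00065089,  0.00090907,  0.00019349, -0.00011813,
       -0.00212299]), 'joint_efforts': array([-9.04773133e-04, -3.72213936e+01,  2.52689856e+01,  1.29715747e-03,
       -1.58200373e-04,  6.22297222e-06]), 'tool_pos': array([ 0.1895283 , -0.46267281,  0.23130222]), 'orientation': array([-3.08240024e+00, -6.06863399e-01,  5.41587226e-05]), 'wrist_force': array([ 0.81737603, -0.09041988, -0.23481367]), 'torque': array([ 0.04495727, -0.04116149,  0.00207094]), 'opening': 0.08552526741701269}
```

View pics/scene0.png

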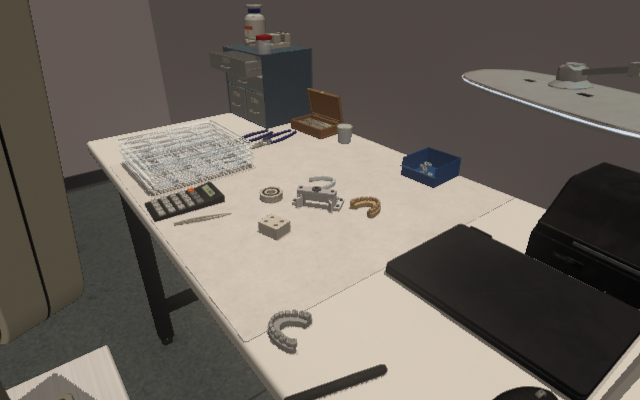

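View pics/side0.png

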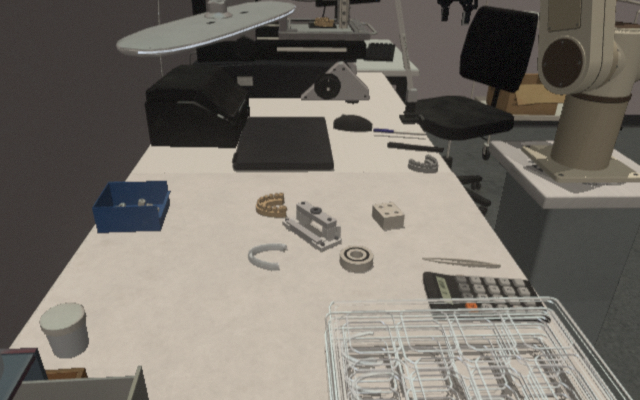

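The scene view has the block at about (274,226), the bridge at (318,197), the ring at (271,195), the arch cast at (367,206) and the aligner at (322,182). The side view shows the same layout. Next: rough positions, then a closer look with the wrist camera.

Run:
```python
from h import *
for c,l in dict(scene=dict(block=(274,228),bridge=(318,197),arch=(367,206),ring=(271,194),al=(322,183)),side=dict(block=(388,214),bridge=(315,223),arch=(272,206),ring=(357,259),al=(266,255))).items():
    for n,p in l.items(): print(c,n,toplane(c,p,0.015).round(3))
print(np.array(r.calibration('wrist')['hand_eye']).round(3), K('wrist'))
R=cv2.Rodrigues(np.array(r.get_state()['orientation']))[0];print(R.round(3))
```

```text
scene block [[0.486 0.246 0.015]]
scene bridge [[0.632 0.295 0.015]]
scene arch [[0.69  0.197 0.015]]
scene ring [[0.557 0.373 0.015]]
scene al [[0.683 0.345 0.015]]
side block [[0.486 0.253 0.015]]
side bridge [[0.619 0.282 0.015]]
side arch [[0.695 0.218 0.015]]
side ring [[0.559 0.394 0.015]]
side al [[0.699 0.379 0.015]]
[[ 0.    -0.947 -0.323  0.083]
 [ 1.     0.     0.     0.001]
 [-0.    -0.323  0.947 -0.141]
 [ 0.     0.     0.     1.   ]] [[315.24569098   0.         319.70004885]
 [  0.         315.24569098 205.56796217]
 [  0.           0.           1.        ]]
[[ 0.925  0.379 -0.   ]
 [ 0.379 -0.925  0.   ]
 [-0.    -0.    -1.   ]]
```

Emit:
{"fn": "send_rows", "kwargs": {
  "moves": [
    {"tx": 2.9, "ty": -2.45},
    {"tx": 2.9, "ty": -2.45},
    {"tx": 2.9, "ty": -2.45},
    {"tx": 2.9, "ty": -2.45},
    {"tx": 2.9, "ty": -2.45},
    {"tx": 2.9, "ty": -2.45},
    {"tx": 2.9, "ty": -2.45},
    {"tx": 2.9, "ty": -2.45},
    {"tx": 2.9, "ty": -2.45},
    {"tx": 2.9, "ty": -2.45},
    {"tx": 2.9, "ty": -2.45}
  ],
  "grip": 0
}}

```text
invalid input
```

Emit:
{"fn": "send_rows", "kwargs": {
  "moves": [
    {"tx": 2.9, "ty": -2.45},
    {"tx": 2.9, "ty": -2.45},
    {"tx": 2.9, "ty": -2.45},
    {"tx": 2.9, "ty": -2.45},
    {"tx": 2.9, "ty": -2.45},
    {"tx": 2.9, "ty": -2.45},
    {"tx": 2.9, "ty": -2.45},
    {"tx": 2.9, "ty": -2.45},
    {"tx": 2.9, "ty": -2.45},
    {"tx": 2.9, "ty": -2.45},
    {"tx": 0},
    {"tx": 0}
  ]
}}

```text
invalid input
```

Run:
```python
from h import *
save('wrist','w1'); s=r.get_state();print(s['time'],s['tool_pos'],s['opening'],s['qpos'])
```

```text
1.4 [ 0.18953968 -0.46267461  0.23128276] 0.08535863377470494 [-1.18199928e+00  2.40637022e-01  4.98641209e-03  1.33519850e+00
  1.61716421e-05  1.57078944e+00]
```

View pics/w1.png

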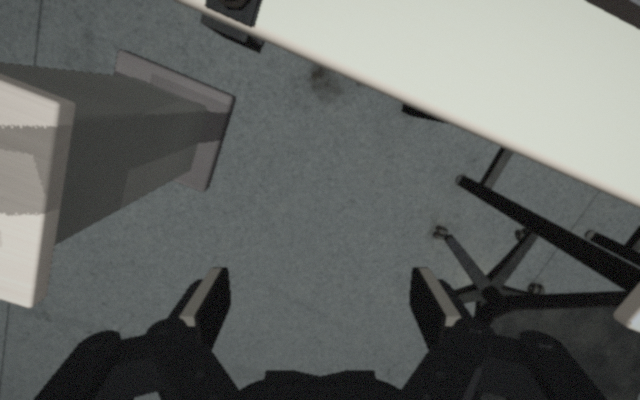

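The wrist view shows only the floor and the open fingers, because both moves were refused as invalid. I'll try again with all keys filled in.

Emit:
{"fn": "send_rows", "kwargs": {
  "moves": [
    {"tx": 2.9, "ty": -2.45, "tz": 0, "yaw": 0},
    {"tx": 2.9, "ty": -2.45, "tz": 0, "yaw": 0},
    {"tx": 2.9, "ty": -2.45, "tz": 0, "yaw": 0},
    {"tx": 2.9, "ty": -2.45, "tz": 0, "yaw": 0},
    {"tx": 2.9, "ty": -2.45, "tz": 0, "yaw": 0},
    {"tx": 2.9, "ty": -2.45, "tz": 0, "yaw": 0},
    {"tx": 2.9, "ty": -2.45, "tz": 0, "yaw": 0},
    {"tx": 2.9, "ty": -2.45, "tz": 0, "yaw": 0},
    {"tx": 2.9, "ty": -2.45, "tz": 0, "yaw": 0},
    {"tx": 2.9, "ty": -2.45, "tz": 0, "yaw": 0},
    {"tx": 2.9, "ty": -2.45, "tz": 0, "yaw": 0}
  ],
  "grip": 0
}}

```text
time: 2.32
tool_pos: [0.3831, -0.0906, 0.2317]
orientation: [3.082, 0.607, 0.002]
wrist_force: [0.5, -0.9, 0.4]
opening: 0.0
```

Emit:
{"fn": "send_rows", "kwargs": {
  "moves": [
    {"tx": 2.9, "ty": -2.45, "tz": 0, "yaw": 0},
    {"tx": 2.9, "ty": -2.45, "tz": 0, "yaw": 0},
    {"tx": 2.9, "ty": -2.45, "tz": 0, "yaw": 0},
    {"tx": 2.9, "ty": -2.45, "tz": 0, "yaw": 0},
    {"tx": 2.9, "ty": -2.45, "tz": 0, "yaw": 0},
    {"tx": 2.9, "ty": -2.45, "tz": 0, "yaw": 0},
    {"tx": 2.9, "ty": -2.45, "tz": 0, "yaw": 0},
    {"tx": 2.9, "ty": -2.45, "tz": 0, "yaw": 0},
    {"tx": 2.9, "ty": -2.45, "tz": 0, "yaw": 0},
    {"tx": 2.9, "ty": -2.45, "tz": 0, "yaw": 0},
    {"tx": 0, "ty": 0, "tz": 0, "yaw": 0},
    {"tx": 0, "ty": 0, "tz": 0, "yaw": 0}
  ]
}}

```text
time: 3.32
tool_pos: [0.5608, 0.2397, 0.2295]
orientation: [-3.074, -0.627, 0.005]
wrist_force: [-0.3, -0.7, -0.4]
opening: -0.0
```

Run:
```python
from h import *
save('wrist','w2'); s=r.get_state();print(s['time'],s['tool_pos'],s['opening'],s['qpos'])
for n in ['bridge','mouth','stop','block_centre','setting_block','arch_cast','setting_ring','clear_aligner']:
    l=r.search_frame('wrist',n); print(n,[(np.round(d['pixel']),round(d['score'],2),toplane('wrist',d['pixel'],.015).round(3)) for d in l[:2]])
```

```text
3.3667 [0.56030905 0.2384465  0.23022054] 0.00025596809987804147 [0.39986849 0.46475675 0.32510491 1.43328962 0.00497276 3.14057941]
bridge [(array([197., 120.]), 0.65, array([[0.563, 0.385, 0.015]])), (array([300.,  98.]), 0.6, array([[0.628, 0.289, 0.015]]))]
mouth [(array([299.,  98.]), 0.63, array([[0.628, 0.289, 0.015]])), (array([284., 220.]), 0.49, array([[0.49 , 0.255, 0.015]]))]
stop [(array([301.,  97.]), 0.61, array([[0.631, 0.288, 0.015]]))]
block_centre [(array([283., 221.]), 0.96, array([[0.489, 0.255, 0.015]]))]
setting_block [(array([195., 119.]), 0.63, array([[0.564, 0.387, 0.015]])), (array([284., 222.]), 0.6, array([[0.489, 0.254, 0.015]]))]
arch_cast [(array([409.,  62.]), 0.78, array([[0.706, 0.198, 0.015]]))]
setting_ring [(array([300.,  97.]), 0.67, array([[0.63 , 0.289, 0.015]])), (array([195., 121.]), 0.6, array([[0.562, 0.387, 0.015]]))]
clear_aligner []
```

View pics/w2.png

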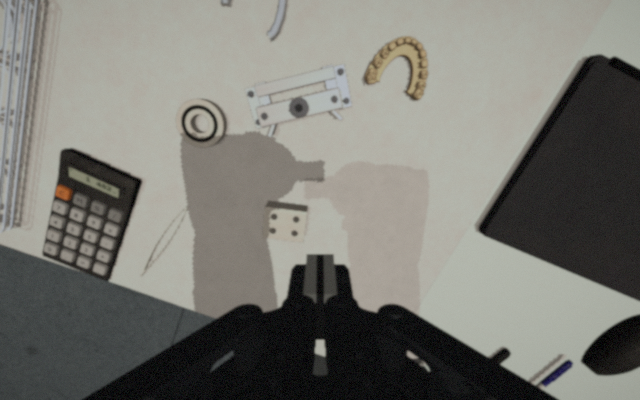

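The wrist view has the block top at (288,220), the bridge at (300,97), the ring at (200,121) and the arch cast at (400,68). The last joint is at its limit, so I'll later turn the hand half round, which also puts the camera behind the block. First I'll zoom in to measure.

Run:
```python
import cv2
im=cv2.imread('pics/w2.png')[50:250,170:370]
cv2.imwrite('pics/w2z.png',cv2.resize(im[0:100,60:200],None,fx=5.6,fy=5.6,interpolation=cv2.INTER_CUBIC))
cv2.imwrite('pics/w2b.png',cv2.resize(im[140:200,80:150],None,fx=8,fy=8,interpolation=cv2.INTER_CUBIC))
```

```text
(no output)
```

View pics/w2z.png

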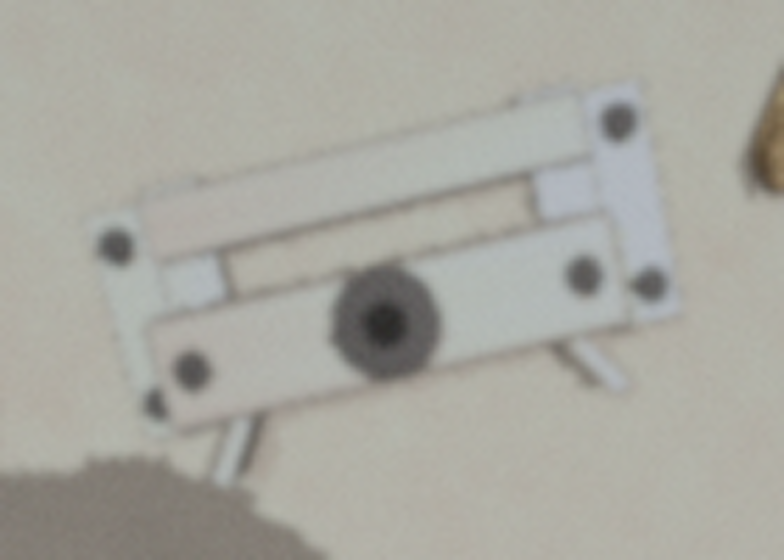

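View pics/w2b.png

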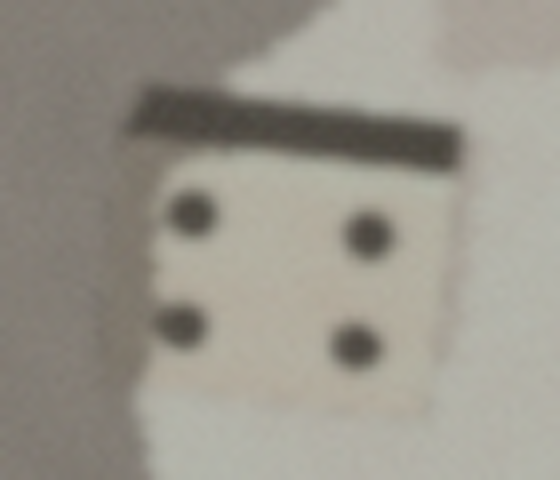

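Run:
```python
from h import *
f=lambda P,s,o: (np.array(P,float)+.5)/s-.5+np.array(o)
S=dict()
B=toplane('wrist',f([(386,322),(192,370),(586,275)],5.6,(230,50)),0.0456)
B2=toplane('wrist',f([(180,430),(632,323),(150,322),(608,215)],5.6,(230,50)),0.0416)
ft=toplane('wrist',f([(117,246),(618,121),(652,285),(158,405)],5.6,(230,50)),0.0136)
print(B.round(4));print(B2.round(4), B2.mean(0));print('feet',ft.round(4),ft.mean(0))
d=B[1]-B[2];th=np.arctan2(d[1],d[0])-np.pi/2; print('heading',np.degrees(th))
d=B2[0]-B2[1];print(np.degrees(np.arctan2(d[1],d[0]))-90,np.linalg.norm(d)); d=B2[2]-B2[3];print(np.degrees(np.arctan2(d[1],d[0]))-90)
d=ft[0]-ft[1];print('ft',np.degrees(np.arctan2(d[1],d[0]))-90); d=ft[3]-ft[2];print(np.degrees(np.arctan2(d[1],d[0]))-90,np.linalg.norm(d))
H=toplane('wrist',f([(192,214),(368,237),(182,326),(357,347)],8,(250,190)),0.0266)
C=toplane('wrist',f([(458,168),(430,415),(140,390),(160,142)],8,(250,190)),0.0266)
print('holes',H.round(4),H.mean(0));print('cor',C.mean(0), [np.linalg.norm(C[i]-C[i-1]).round(4) for i in range(4)])
for a,b in ((0,1),(2,3)):
    d=H[a]-H[b];print(np.degrees(np.arctan2(d[1],d[0]))-90,np.linalg.norm(d))
o=B[0]; R=np.array([[np.cos(th),np.sin(th)],[-np.sin(th),np.cos(th)]])
print('block in bridge',R@(H.mean(0)-o)[:2])
for n,p in dict(ring=(203,120),arch=(400,68)).items(): print(n,R@(toplane('wrist',p,.015)[0]-o)[:2])
```

```text
[[0.6215 0.2856 0.0456]
 [0.6004 0.3145 0.0456]
 [0.6425 0.2561 0.0456]]
[[0.5891 0.3135 0.0416]
 [0.6383 0.2451 0.0416]
 [0.6048 0.3248 0.0416]
 [0.6532 0.2564 0.0416]] [0.62137089 0.2849562  0.0416    ]
feet [[0.6128 0.3401 0.0136]
 [0.6704 0.2604 0.0136]
 [0.6462 0.2425 0.0136]
 [0.5878 0.323  0.0136]] [0.6293098  0.29148779 0.0136    ]
heading 35.791706912466985
35.698126284866575 0.08430783838211493
35.280497416757186
ft 35.88884664008624
35.94550947742363 0.09948792188031905
holes [[0.4952 0.2684 0.0266]
 [0.5019 0.2432 0.0266]
 [0.4778 0.2636 0.0266]
 [0.4848 0.2383 0.0266]] [0.48993664 0.25338654 0.0266    ]
cor [0.49130603 0.25038937 0.0266    ] [np.float64(0.0435), np.float64(0.0399), np.float64(0.0438), np.float64(0.0398)]
14.99334347875515 0.026028555692738268
15.543624123314544 0.026251381660361908
block in bridge [-0.12554179  0.05085238]
ring [0.0100469  0.10803809]
arch [ 0.01385296 -0.11055902]
```

Block centre is about (0.490, 0.253) with heading 15°. Bridge origin is about (0.6215, 0.2855) with heading 35.7°. In the bridge frame the block sits at (-126, +51) mm, turned -20.5°, which fits the ranges given.

Plan:
1. Straddle the block loosely with the jaws.
2. Slide it sideways onto the centre line while turning it.
3. Push it in from behind with the two tips.

First, the half turn of the hand.

Emit:
{"fn": "send_rows", "kwargs": {
  "moves": [
    {"tx": 0, "ty": 0, "tz": 0.4, "yaw": -7.1},
    {"tx": 0, "ty": 0, "tz": 0.4, "yaw": -7.1},
    {"tx": 0, "ty": 0, "tz": 0.4, "yaw": -7.1},
    {"tx": 0, "ty": 0, "tz": 0.4, "yaw": -7.1},
    {"tx": 0, "ty": 0, "tz": 0.4, "yaw": -7.1},
    {"tx": 0, "ty": 0, "tz": 0.4, "yaw": -7.1},
    {"tx": 0, "ty": 0, "tz": 0.4, "yaw": -7.1},
    {"tx": 0, "ty": 0, "tz": 0.4, "yaw": -7.1},
    {"tx": 0, "ty": 0, "tz": 0.4, "yaw": -7.1},
    {"tx": 0, "ty": 0, "tz": 0.4, "yaw": -7.1},
    {"tx": 0, "ty": 0, "tz": 0.4, "yaw": -7.1},
    {"tx": 0, "ty": 0, "tz": 0.4, "yaw": -7.1}
  ],
  "grip": 100
}}

```text
time: 4.77
tool_pos: [0.5605, 0.2381, 0.1835]
orientation: [-1.834, -2.545, -0.005]
wrist_force: [-0.1, -0.2, -0.2]
opening: 0.0853
```

Emit:
{"fn": "send_rows", "kwargs": {
  "moves": [
    {"tx": 0, "ty": 0, "tz": 0.2, "yaw": -7.1},
    {"tx": 0, "ty": 0, "tz": 0.2, "yaw": -7.1},
    {"tx": 0, "ty": 0, "tz": 0.2, "yaw": -7.1},
    {"tx": 0, "ty": 0, "tz": 0.2, "yaw": -7.1},
    {"tx": 0, "ty": 0, "tz": 0.2, "yaw": -7.1},
    {"tx": 0, "ty": 0, "tz": 0.2, "yaw": -7.1},
    {"tx": 0, "ty": 0, "tz": 0.2, "yaw": -7.1},
    {"tx": 0, "ty": 0, "tz": 0.2, "yaw": -7.1},
    {"tx": 0, "ty": 0, "tz": 0.2, "yaw": -7.1},
    {"tx": 0, "ty": 0, "tz": 0.2, "yaw": -7.1},
    {"tx": 0, "ty": 0, "tz": 0.2, "yaw": -7.1},
    {"tx": 0, "ty": 0, "tz": 0.2, "yaw": -7.1}
  ]
}}

```text
time: 5.77
tool_pos: [0.5604, 0.2382, 0.1596]
orientation: [0.373, -3.118, -0.008]
wrist_force: [-0.4, -0.4, 0.7]
opening: 0.0856
```

Emit:
{"fn": "send_rows", "kwargs": {
  "moves": [
    {"tx": 0, "ty": 0, "tz": 0, "yaw": 0},
    {"tx": 0, "ty": 0, "tz": 0, "yaw": 0},
    {"tx": 0, "ty": 0, "tz": 0, "yaw": 0}
  ]
}}

```text
time: 6.02
tool_pos: [0.5605, 0.2384, 0.1596]
orientation: [0.36, -3.12, -0.008]
wrist_force: [-0.1, -1.1, -0.2]
opening: 0.0853
```

```bash
cat >> h.py <<'E'
def rel(target):
    s=r.get_state();R=cv2.Rodrigues(np.array(s['orientation']))[0];x=R[:,0];h=np.degrees(np.arctan2(x[1],x[0]))
    print('t',round(s['time'],2),'pos',s['tool_pos'].round(4),'heading x',h.round(2),'F',s['wrist_force'].round(1),'open',round(s['opening'],4),'q6',s['qpos'][5].round(2))
    if target is not None: print('to go (tool cm)',(R.T@(np.array(target)-s['tool_pos'])*100).round(2))
    return s
O=np.array([0.6215,0.2853]);TH=np.radians(35.7)
def br(p): 
    c,s=np.cos(TH),np.sin(TH); return (np.array([[c,s],[-s,c]])@(np.atleast_2d(p)[:,:2]-O).T).T
def wb(p,z=0.005):
    c,s=np.cos(TH),np.sin(TH); q=O+np.array([[c,-s],[s,c]])@np.array(p[:2]); return np.array([q[0],q[1],z])
E
python3 - <<'E'
from h import *
im=save('wrist','w3'); rel([0.49,0.2534,0.1])
E
```

```text
t 6.07 pos [0.5606 0.2385 0.1597] heading x -166.81 F [ 0.9 -0.7 -1.2] open 0.0856 q6 0.17
to go (tool cm) [6.53 3.03 5.98]
```

View pics/w3.png

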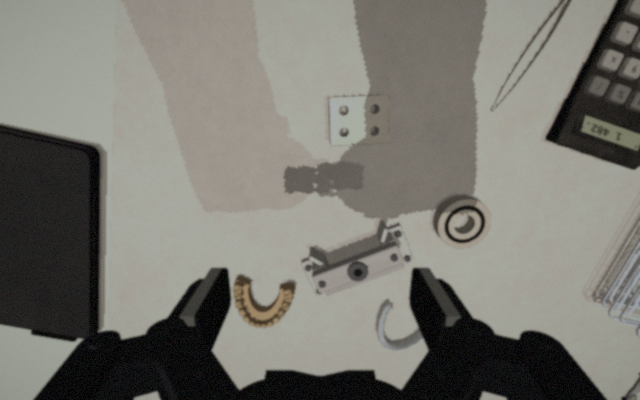

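The half turn is done. The block's holes are at about (344,110), (375,109), (344,132) and (375,131), and the bridge boss is at (357,272). I'll cross-check the poses from this viewpoint.

Run:
```python
from h import *
im=cv2.imread('pics/w3.png')
cv2.imwrite('pics/w3z.png',np.vstack([cv2.resize(im[85:155,310:410],None,fx=5,fy=5,interpolation=cv2.INTER_CUBIC)]))
cv2.imwrite('pics/w3b.png',np.vstack([cv2.resize(im[215:305,290:420],None,fx=6,fy=6,interpolation=cv2.INTER_CUBIC)]))
```

```text
(no output)
```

View pics/w3z.png

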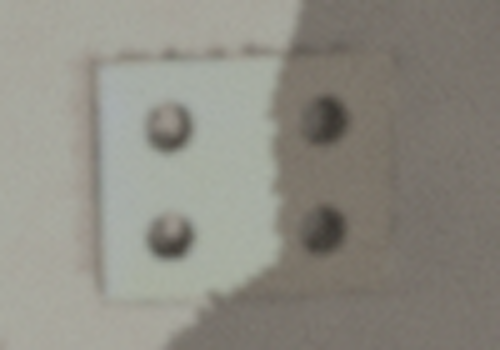

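View pics/w3b.png

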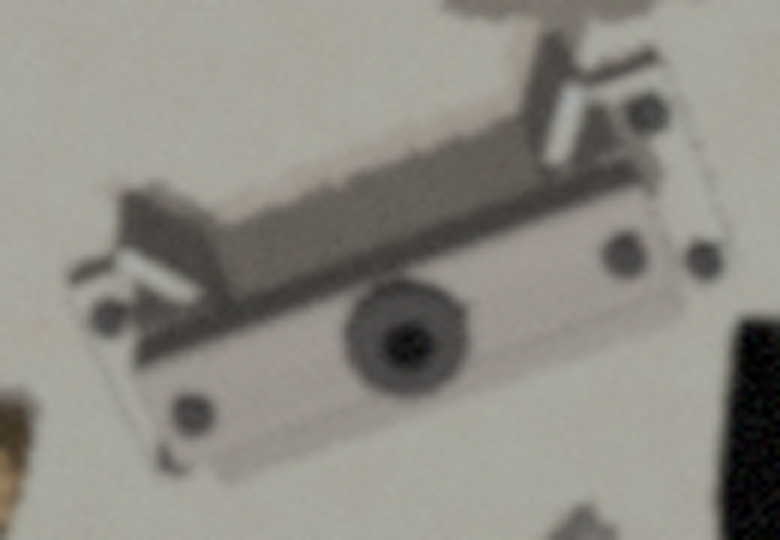

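Run:
```python
from h import *
f=lambda P,s,o: (np.array(P,float)+.5)/s-.5+np.array(o)
B=toplane('wrist',f([(407,340),(193,414),(625,255)],6,(290,215)),0.0456)
d=B[2]-B[1];print(B.round(4),B[1:].mean(0).round(4),np.degrees(np.arctan2(d[1],d[0]))-90)
ft=toplane('wrist',f([(108,316),(647,110),(704,260),(173,460)],6,(290,215)),0.0136);print(ft.mean(0),br(ft).mean(0)) 
H=toplane('wrist',f([(168,127),(323,119),(170,236),(322,230)],5,(310,85)),0.0266)
print(H.mean(0).round(4),br(H).mean(0).round(4))
d=(H[1]+H[3]-H[0]-H[2]);print(np.degrees(np.arctan2(d[1],d[0]))-90)
C=toplane('wrist',f([(100,58),(105,297),(392,293),(388,52)],5,(310,85)),0.0266);print(C.mean(0),[np.linalg.norm(C[i]-C[i-1]).round(4) for i in range(4)])
rel([0.4905,0.2525,0.1])
```

```text
[[0.619  0.2871 0.0456]
 [0.6392 0.2582 0.0456]
 [0.5975 0.3154 0.0456]] [0.6183 0.2868 0.0456] 36.088021547815
[0.62706889 0.29266077 0.0136    ] [0.00881771 0.00272788]
[0.4897 0.2549 0.0266] [-0.1248  0.0523]
15.71570062175033
[0.48954109 0.25500566 0.0266    ] [np.float64(0.0473), np.float64(0.0389), np.float64(0.0495), np.float64(0.0393)]
t 6.07 pos [0.5606 0.2385 0.1597] heading x -166.81 F [ 0.9 -0.7 -1.2] open 0.0856 q6 0.17
to go (tool cm) [6.5  2.94 5.98]
```

Both viewpoints agree within 2 mm. I'll move over the block and stop high enough to check.

Emit:
{"fn": "send_rows", "kwargs": {
  "moves": [
    {"tx": 0, "ty": 0, "tz": 0, "yaw": -2.3},
    {"tx": 1.6, "ty": 0.85, "tz": 2, "yaw": 0},
    {"tx": 1.6, "ty": 0.85, "tz": 2, "yaw": 0},
    {"tx": 1.6, "ty": 0.85, "tz": 2, "yaw": 0},
    {"tx": 1.6, "ty": 0.85, "tz": 2, "yaw": 0},
    {"tx": 0, "ty": 0, "tz": 2, "yaw": 0},
    {"tx": 0, "ty": 0, "tz": 0, "yaw": 0},
    {"tx": 0, "ty": 0, "tz": 0, "yaw": 0},
    {"tx": 0, "ty": 0, "tz": 0, "yaw": 0}
  ]
}}

```text
time: 6.82
tool_pos: [0.4909, 0.255, 0.0608]
orientation: [-0.425, 3.112, 0.009]
wrist_force: [0.8, 0.7, 0.2]
opening: 0.0852
```

```bash
sed -i 's/^O=.*/O=np.array([0.620,0.2863]);TH=np.radians(35.9)/' h.py
python3 - <<'E'
from h import *
im=save('wrist','w4'); rel([0.4898,0.2542,0.005])
E
```

```text
t 6.87 pos [0.4913 0.2551 0.0612] heading x -164.43 F [ 0.3  0.2 -0.2] open 0.0856 q6 0.2
to go (tool cm) [ 0.18 -0.08  5.62]
```

View pics/w4.png

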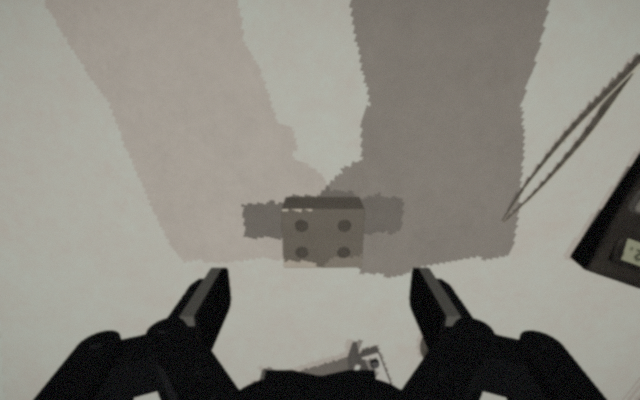

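The block (top centre at 322,238) is centred between the jaws. Descending straight down.

Emit:
{"fn": "send_rows", "kwargs": {
  "moves": [
    {"tx": 0.1, "ty": 0, "tz": 1, "yaw": 0},
    {"tx": 0, "ty": 0, "tz": 1, "yaw": 0},
    {"tx": 0, "ty": 0, "tz": 1, "yaw": 0},
    {"tx": 0, "ty": 0, "tz": 1, "yaw": 0},
    {"tx": 0, "ty": 0, "tz": 0.9, "yaw": 0},
    {"tx": 0, "ty": 0, "tz": 0.5, "yaw": 0},
    {"tx": 0, "ty": 0, "tz": 0, "yaw": 0},
    {"tx": 0, "ty": 0, "tz": 0, "yaw": 0},
    {"tx": 0, "ty": 0, "tz": 0, "yaw": 0}
  ]
}}

```text
time: 7.62
tool_pos: [0.4887, 0.2547, 0.0057]
orientation: [0.427, -3.111, -0.008]
wrist_force: [-0.6, -0.1, -0.6]
opening: 0.0853
```

Emit:
{"fn": "send_rows", "kwargs": {
  "moves": [
    {"tx": 0, "ty": 0, "tz": 0, "yaw": 0},
    {"tx": 0, "ty": 0, "tz": 0, "yaw": 0},
    {"tx": 0, "ty": 0, "tz": 0, "yaw": 0},
    {"tx": 0, "ty": 0, "tz": 0, "yaw": 0},
    {"tx": 0, "ty": 0, "tz": 0, "yaw": 0},
    {"tx": 0, "ty": 0, "tz": 0, "yaw": 0}
  ],
  "grip": 62,
  "grip_force": 20
}}

```text
time: 8.12
tool_pos: [0.4886, 0.2549, 0.0058]
orientation: [0.427, -3.112, -0.009]
wrist_force: [0.1, 1.5, 0.5]
opening: 0.0527
```

Run:
```python
from h import *
im=save('wrist','w5'); rel(None)
```

```text
t 8.17 pos [0.4886 0.2549 0.0058] heading x -164.36 F [-0.7  1.2  1.5] open 0.053 q6 0.2
```

View pics/w5.png

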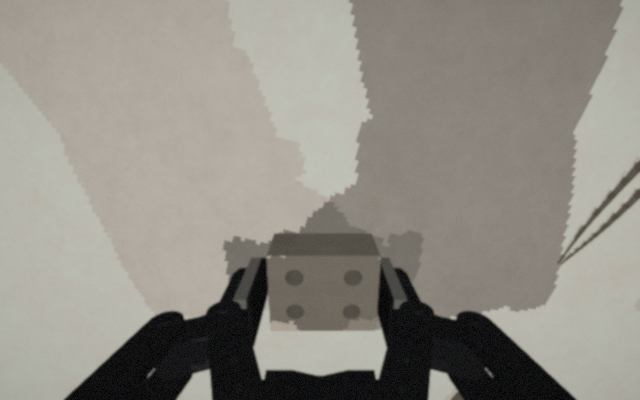

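The block is caged between the pads at an opening of 53 mm. Next I turn it 20° and slide it onto the centre line.

Emit:
{"fn": "send_rows", "kwargs": {
  "moves": [
    {"tx": 0, "ty": 0, "tz": 0, "yaw": -2.9},
    {"tx": 0, "ty": 0, "tz": 0, "yaw": -2.9},
    {"tx": 0, "ty": 0, "tz": 0, "yaw": -2.9},
    {"tx": 0, "ty": 0, "tz": 0, "yaw": -2.9},
    {"tx": 0, "ty": 0, "tz": 0, "yaw": -2.9},
    {"tx": 0, "ty": 0, "tz": 0, "yaw": -2.9},
    {"tx": 0, "ty": 0, "tz": 0, "yaw": -2.9},
    {"tx": 0, "ty": 0, "tz": 0, "yaw": 0}
  ]
}}

```text
time: 8.83
tool_pos: [0.4884, 0.2544, 0.0055]
orientation: [0.97, -2.988, -0.008]
wrist_force: [0.3, -0.2, 0.1]
opening: 0.0533
```

Emit:
{"fn": "send_rows", "kwargs": {
  "moves": [
    {"tx": 0, "ty": -0.3, "tz": 0, "yaw": 0},
    {"tx": 0, "ty": -0.5, "tz": 0, "yaw": 0},
    {"tx": 0, "ty": -0.5, "tz": 0, "yaw": 0},
    {"tx": 0, "ty": -0.5, "tz": 0, "yaw": 0},
    {"tx": 0, "ty": -0.5, "tz": 0, "yaw": 0},
    {"tx": 0, "ty": -0.5, "tz": 0, "yaw": 0},
    {"tx": 0, "ty": -0.5, "tz": 0, "yaw": 0},
    {"tx": 0, "ty": -0.5, "tz": 0, "yaw": 0},
    {"tx": 0, "ty": -0.5, "tz": 0, "yaw": 0},
    {"tx": 0, "ty": -0.5, "tz": 0, "yaw": 0},
    {"tx": 0, "ty": -0.3, "tz": 0, "yaw": 0},
    {"tx": 0, "ty": 0, "tz": 0, "yaw": 0}
  ]
}}

```text
time: 9.83
tool_pos: [0.5191, 0.2123, 0.0053]
orientation: [-0.967, 2.989, 0.006]
wrist_force: [0.4, 0.6, 1.1]
opening: 0.0531
```

Run:
```python
from h import *
im=save('wrist','w6'); s=rel(wb((-.125,0),.0055)); print(br(s['tool_pos']))
```

```text
t 9.88 pos [0.5189 0.2123 0.0051] heading x -144.13 F [-0.   0.3 -0.6] open 0.0526 q6 -0.24
to go (tool cm) [-0.03  0.07 -0.04]
[[-0.12532835 -0.0006639 ]]
```

View pics/w6.png

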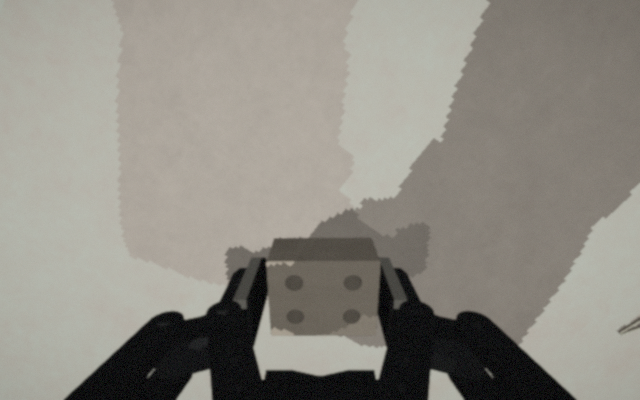

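The block is caged and square, about 125 mm out on the centre line. I'll open, rise, and look again from behind it.

Emit:
{"fn": "send_rows", "kwargs": {
  "moves": [
    {"tx": 0, "ty": 0, "tz": 0, "yaw": 0},
    {"tx": 0, "ty": 0, "tz": 0, "yaw": 0},
    {"tx": 0, "ty": 0, "tz": 0, "yaw": 0},
    {"tx": 0, "ty": 0, "tz": 0, "yaw": 0},
    {"tx": 0, "ty": 0, "tz": -1.5, "yaw": 0},
    {"tx": 0, "ty": 0, "tz": -3, "yaw": 0},
    {"tx": 0, "ty": 0, "tz": -3, "yaw": 0},
    {"tx": -2, "ty": 0, "tz": -3, "yaw": 0},
    {"tx": -2, "ty": 0, "tz": -2, "yaw": 0},
    {"tx": 0, "ty": 0, "tz": 0, "yaw": 0},
    {"tx": 0, "ty": 0, "tz": 0, "yaw": 0},
    {"tx": 0, "ty": 0, "tz": 0, "yaw": 0}
  ],
  "grip": 100
}}

```text
time: 10.88
tool_pos: [0.5497, 0.2356, 0.1291]
orientation: [0.968, -2.985, -0.008]
wrist_force: [-0.1, 0.6, -0.9]
opening: 0.0855
```

Run:
```python
from h import *
im=save('wrist','w7'); s=rel(wb((-.18,0),.06)); print(br(s['tool_pos']))
```

```text
t 10.93 pos [0.5492 0.2352 0.1285] heading x -144.07 F [-0.6 -0.6 -0.1] open 0.0855 q6 -0.22
to go (tool cm) [ 9.25 -0.05  6.88]
[[-0.08728438  0.00014801]]
```

View pics/w7.png

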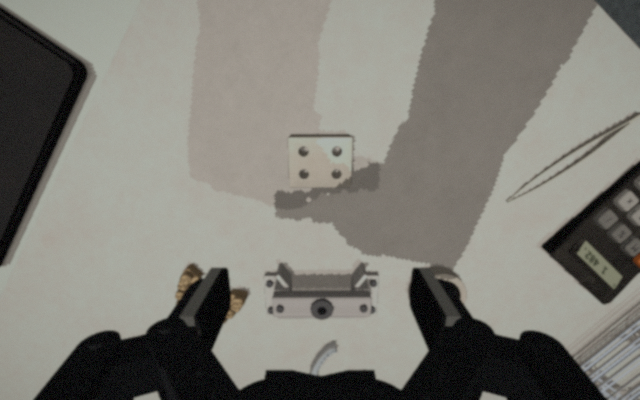

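The block's holes are at (304,152), (337,152), (304,174) and (336,174). The bridge boss is at (321,308), with the beam nearly level in the picture. Measuring both in one frame.

Run:
```python
from h import *
H=toplane('wrist',[(304,152),(337,152),(304,174),(336.5,174)],0.0266); C=toplane('wrist',[(288.5,136),(352.5,135),(352,187),(289,188)],0.0266)
B=toplane('wrist',[(321,308),(278,309.5),(362.5,310)],.0456); F=toplane('wrist',[(270,285),(372,283.5)],.0136)
for n,p in dict(H=H,C=C,B=B,F=F).items(): print(n,br(p).round(4).tolist(),br(p).mean(0).round(4))
im=cv2.imread('pics/w7.png');cv2.imwrite('pics/w7z.png',cv2.resize(im[125:325,255:390],None,fx=2.9,fy=2.9,interpolation=cv2.INTER_CUBIC))
```

```text
H [[-0.1317, -0.0127], [-0.1317, 0.0127], [-0.1145, -0.0129], [-0.1144, 0.0127]] [-0.1231 -0.    ]
C [[-0.1438, -0.0242], [-0.1446, 0.0242], [-0.1038, 0.0252], [-0.103, -0.0251]] [-0.1238  0.    ]
B [[-0.0034, 0.0005], [-0.002, -0.0358], [-0.0013, 0.0356]] [-0.0022  0.0001]
F [[-0.0053, -0.047], [-0.0066, 0.0486]] [-0.006   0.0008]
```

View pics/w7z.png

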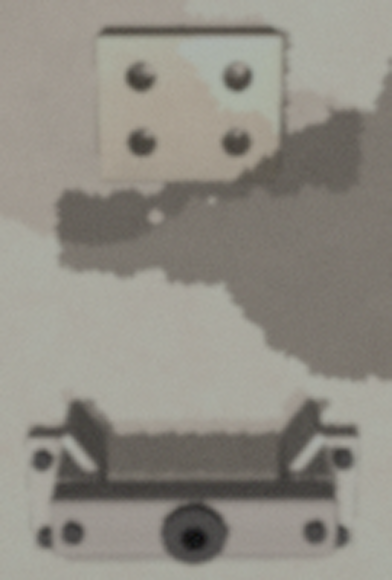

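The block is square and on the centre line, with y about 0 and angle about 0°. Moving behind it and lowering with the tips about 25 mm apart.

Emit:
{"fn": "send_rows", "kwargs": {
  "moves": [
    {"tx": 2.5, "ty": 0, "tz": 0, "yaw": 0},
    {"tx": 3, "ty": 0, "tz": 0, "yaw": 0},
    {"tx": 3, "ty": 0, "tz": 0, "yaw": 0},
    {"tx": 0, "ty": 0, "tz": 3, "yaw": 0},
    {"tx": 0, "ty": 0, "tz": 3, "yaw": 0},
    {"tx": 0, "ty": 0, "tz": 3, "yaw": 0},
    {"tx": 0, "ty": 0, "tz": 2, "yaw": 0},
    {"tx": 0, "ty": 0, "tz": 1.2, "yaw": 0},
    {"tx": 0, "ty": 0, "tz": 0, "yaw": 0},
    {"tx": 0, "ty": 0, "tz": 0, "yaw": 0},
    {"tx": 0, "ty": 0, "tz": 0, "yaw": 0}
  ],
  "grip": 30
}}

```text
time: 11.85
tool_pos: [0.4816, 0.1866, 0.0083]
orientation: [0.968, -2.988, -0.008]
wrist_force: [0.3, -0.5, 0.5]
opening: 0.0253
```

Run:
```python
from h import *
im=save('wrist','w8'); save('side','s8'); s=rel(wb((-.16,0),.006)); print(br(s['tool_pos']))
a=cv2.imread('pics/s8.png')[150:300,220:470];cv2.imwrite('pics/s8z.png',cv2.resize(a,None,fx=3,fy=3,interpolation=cv2.INTER_CUBIC))
```

```text
t 11.95 pos [0.4826 0.187  0.0092] heading x -144.08 F [-0.5 -0.4 -0.3] open 0.0256 q6 -0.26
to go (tool cm) [-0.95 -0.02  0.33]
[[-1.69515490e-01  1.61777517e-04]]
```

View pics/w8.png

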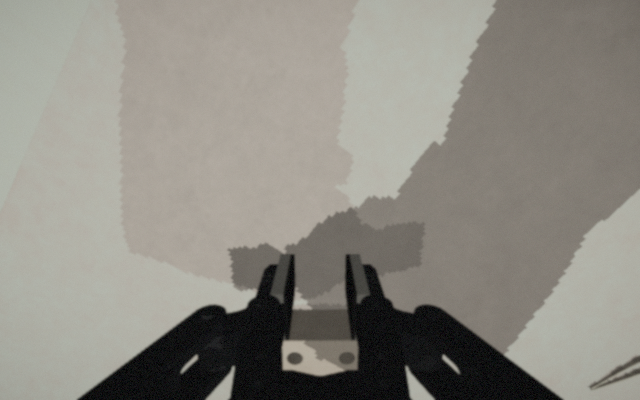

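View pics/s8z.png

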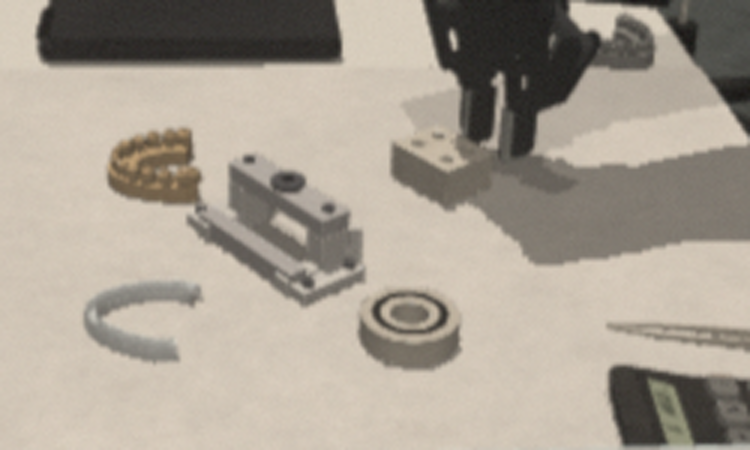

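The two tips stand behind the block's near face, symmetric about it in the wrist view. Starting the push.

Emit:
{"fn": "send_rows", "kwargs": {
  "moves": [
    {"tx": -0.3, "ty": 0, "tz": 0.2, "yaw": 0},
    {"tx": -0.4, "ty": 0, "tz": 0.1, "yaw": 0},
    {"tx": -0.4, "ty": 0, "tz": 0, "yaw": 0},
    {"tx": -0.4, "ty": 0, "tz": 0, "yaw": 0},
    {"tx": -0.5, "ty": 0, "tz": 0, "yaw": 0},
    {"tx": -0.5, "ty": 0, "tz": 0, "yaw": 0},
    {"tx": -0.5, "ty": 0, "tz": 0, "yaw": 0},
    {"tx": -0.5, "ty": 0, "tz": 0, "yaw": 0},
    {"tx": -0.5, "ty": 0, "tz": 0, "yaw": 0},
    {"tx": -0.5, "ty": 0, "tz": 0, "yaw": 0},
    {"tx": -0.5, "ty": 0, "tz": 0, "yaw": 0},
    {"tx": -0.5, "ty": 0, "tz": 0, "yaw": 0}
  ]
}}

```text
time: 12.95
tool_pos: [0.5269, 0.2195, 0.0051]
orientation: [0.969, -2.988, -0.009]
wrist_force: [-1.8, -1.3, -0.7]
opening: 0.0254
```

Emit:
{"fn": "send_rows", "kwargs": {
  "moves": [
    {"tx": -0.5, "ty": 0, "tz": 0, "yaw": 0},
    {"tx": -0.5, "ty": 0, "tz": 0, "yaw": 0},
    {"tx": -0.5, "ty": 0, "tz": 0, "yaw": 0},
    {"tx": -0.5, "ty": 0, "tz": 0, "yaw": 0},
    {"tx": -0.3, "ty": 0, "tz": 0, "yaw": 0},
    {"tx": 0, "ty": 0, "tz": 0, "yaw": 0},
    {"tx": 0, "ty": 0, "tz": 0, "yaw": 0}
  ]
}}

```text
time: 13.53
tool_pos: [0.5458, 0.233, 0.0056]
orientation: [-0.969, 2.988, 0.009]
wrist_force: [0.6, 0.5, 0.9]
opening: 0.0257
```

Run:
```python
from h import *
im=save('wrist','w9'); save('side','s9'); s=rel(wb((-.031,0),.006)); print(br(s['tool_pos']))
a=cv2.imread('pics/s9.png')[150:300,220:470];a=cv2.resize(a,None,fx=3,fy=3,interpolation=cv2.INTER_CUBIC)
cv2.imwrite('pics/s9z.png',a)
```

```text
t 13.63 pos [0.5454 0.2328 0.0056] heading x -144.07 F [-0.9  0.4  0.8] open 0.0258 q6 -0.23
to go (tool cm) [-6.08 -0.04 -0.02]
[[-0.09176703  0.00038389]]
```

View pics/w9.png

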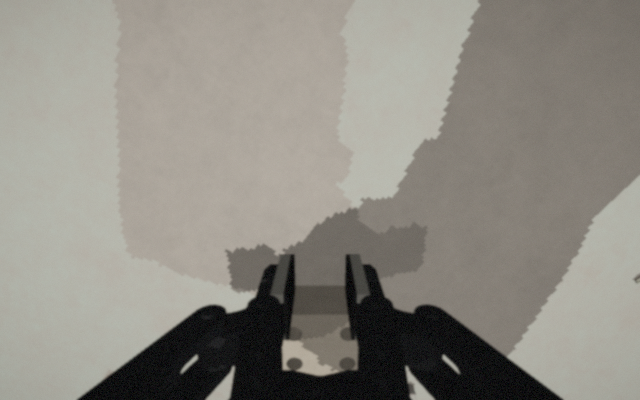

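View pics/s9z.png

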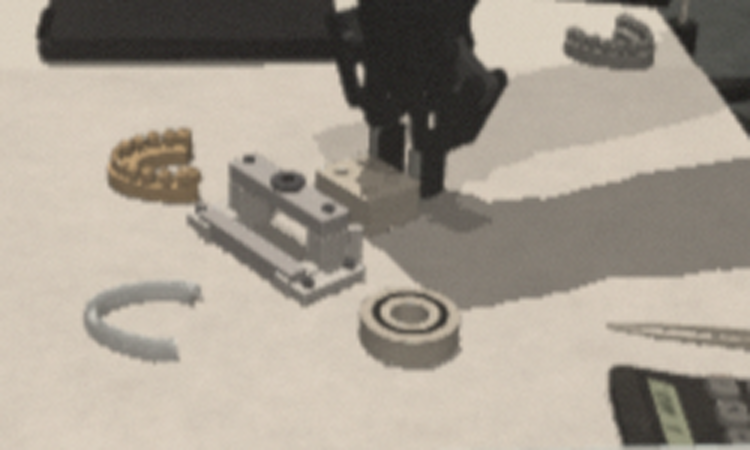

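The push is going straight and flat. The block has reached the lead-in plates and the holes at (294,333) and (347,333) are still symmetric. Pushing further in.

Emit:
{"fn": "send_rows", "kwargs": {
  "moves": [
    {"tx": -0.3, "ty": 0, "tz": 0, "yaw": 0},
    {"tx": -0.4, "ty": 0, "tz": 0, "yaw": 0},
    {"tx": -0.4, "ty": 0, "tz": 0, "yaw": 0},
    {"tx": -0.4, "ty": 0, "tz": 0, "yaw": 0},
    {"tx": -0.4, "ty": 0, "tz": 0, "yaw": 0},
    {"tx": -0.4, "ty": 0, "tz": 0, "yaw": 0},
    {"tx": -0.4, "ty": 0, "tz": 0, "yaw": 0},
    {"tx": -0.4, "ty": 0, "tz": 0, "yaw": 0},
    {"tx": -0.4, "ty": 0, "tz": 0, "yaw": 0},
    {"tx": -0.4, "ty": 0, "tz": 0, "yaw": 0},
    {"tx": 0, "ty": 0, "tz": 0, "yaw": 0},
    {"tx": 0, "ty": 0, "tz": 0, "yaw": 0}
  ]
}}

```text
time: 14.63
tool_pos: [0.5777, 0.2563, 0.0053]
orientation: [-0.969, 2.987, 0.009]
wrist_force: [-0.0, 0.2, -0.7]
opening: 0.0256
```

Run:
```python
from h import *
save('side','s10'); im=save('wrist','w10'); s=rel(wb((-.031,0),.006)); print(br(s['tool_pos']))
a=cv2.imread('pics/s10.png')[150:300,220:470];a=cv2.resize(a,None,fx=3,fy=3,interpolation=cv2.INTER_CUBIC)
cv2.imwrite('pics/s10z.png',a)
H=toplane('wrist',[(294,333),(347,333)],.0266); print(br(H)) # if holes unmoved in hand view
```

```text
t 14.73 pos [0.5773 0.256  0.0053] heading x -144.06 F [-0.   0.4  0.3] open 0.0257 q6 -0.21
to go (tool cm) [-2.14 -0.05 -0.06]
[[-0.05236375  0.00049365]]
[[-0.03243162 -0.01280519]
 [-0.03235389  0.01188663]]
```

View pics/w10.png

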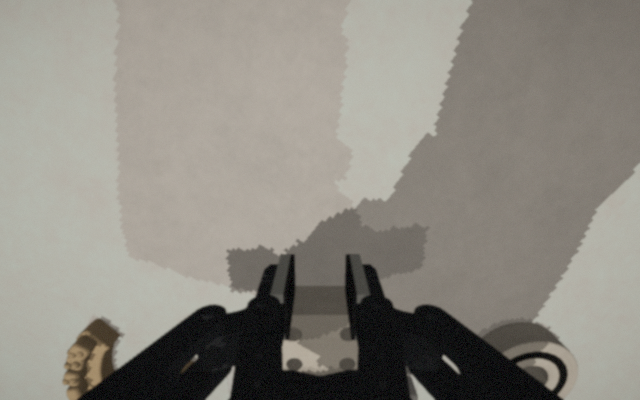

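View pics/s10z.png

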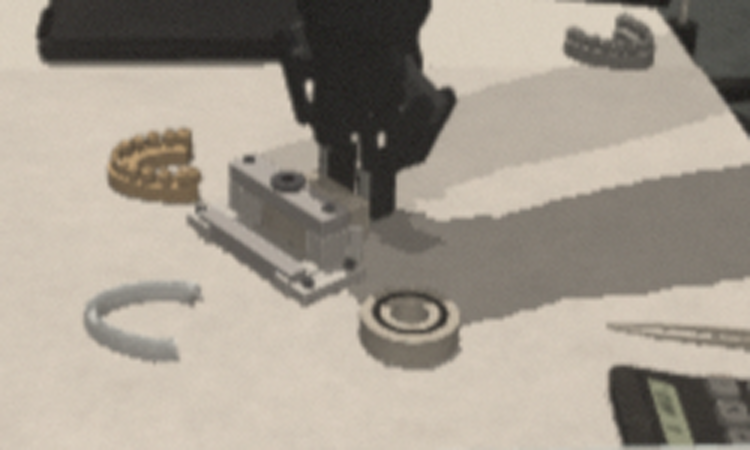

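The leading part is under the beam, with the block centre about 24 mm from home by the holes. I'll push another 18 mm, then creep and watch the force.

Emit:
{"fn": "send_rows", "kwargs": {
  "moves": [
    {"tx": -0.2, "ty": 0, "tz": 0, "yaw": 0},
    {"tx": -0.2, "ty": 0, "tz": 0, "yaw": 0},
    {"tx": -0.2, "ty": 0, "tz": 0, "yaw": 0},
    {"tx": -0.2, "ty": 0, "tz": 0, "yaw": 0},
    {"tx": -0.2, "ty": 0, "tz": 0, "yaw": 0},
    {"tx": -0.2, "ty": 0, "tz": 0, "yaw": 0},
    {"tx": -0.2, "ty": 0, "tz": 0, "yaw": 0},
    {"tx": -0.2, "ty": 0, "tz": 0, "yaw": 0},
    {"tx": -0.2, "ty": 0, "tz": 0, "yaw": 0}
  ]
}}

```text
time: 15.48
tool_pos: [0.5913, 0.2662, 0.0053]
orientation: [0.969, -2.988, -0.008]
wrist_force: [-1.6, -1.7, 1.4]
opening: 0.0257
```

Emit:
{"fn": "send_rows", "kwargs": {
  "moves": [
    {"tx": -0.15, "ty": 0, "tz": 0, "yaw": 0},
    {"tx": -0.15, "ty": 0, "tz": 0, "yaw": 0},
    {"tx": 0, "ty": 0, "tz": 0, "yaw": 0}
  ]
}}

```text
time: 15.73
tool_pos: [0.5941, 0.2682, 0.0053]
orientation: [-0.969, 2.988, 0.009]
wrist_force: [-0.2, -0.3, -0.1]
opening: 0.0254
```

Emit:
{"fn": "send_rows", "kwargs": {
  "moves": [
    {"tx": -0.1, "ty": 0, "tz": 0, "yaw": 0},
    {"tx": -0.1, "ty": 0, "tz": 0, "yaw": 0},
    {"tx": 0, "ty": 0, "tz": 0, "yaw": 0}
  ]
}}

```text
time: 15.98
tool_pos: [0.5954, 0.2692, 0.0053]
orientation: [0.969, -2.988, -0.009]
wrist_force: [-1.6, -1.2, 0.3]
opening: 0.0258
```

Emit:
{"fn": "send_rows", "kwargs": {
  "moves": [
    {"tx": -0.1, "ty": 0, "tz": 0, "yaw": 0},
    {"tx": -0.1, "ty": 0, "tz": 0, "yaw": 0},
    {"tx": 0, "ty": 0, "tz": 0, "yaw": 0}
  ]
}}

```text
time: 16.23
tool_pos: [0.5962, 0.2697, 0.0053]
orientation: [0.968, -2.986, -0.007]
wrist_force: [-3.9, -3.2, 2.3]
opening: 0.0254
```

Force has risen to about 5 N and only 1 mm of the 2 mm was covered, so the stop is probably reached. A little more to seat it square.

Emit:
{"fn": "send_rows", "kwargs": {
  "moves": [
    {"tx": -0.1, "ty": 0, "tz": 0, "yaw": 0},
    {"tx": -0.1, "ty": 0, "tz": 0, "yaw": 0},
    {"tx": 0, "ty": 0, "tz": 0, "yaw": 0},
    {"tx": 0, "ty": 0, "tz": 0, "yaw": 0}
  ]
}}

```text
time: 16.57
tool_pos: [0.5962, 0.2696, 0.0053]
orientation: [0.967, -2.983, -0.006]
wrist_force: [-7.3, -5.7, 5.4]
opening: 0.0257
```

Run:
```python
from h import *
save('side','s11'); im=save('wrist','w11'); s=rel(None); print(br(s['tool_pos']))
a=cv2.imread('pics/s11.png')[150:300,220:470];a=cv2.resize(a,None,fx=3,fy=3,interpolation=cv2.INTER_CUBIC)
cv2.imwrite('pics/s11z.png',a)
```

```text
t 16.67 pos [0.5962 0.2696 0.0053] heading x -144.1 F [-7.8 -5.8  4.9] open 0.0259 q6 -0.2
[[-0.02907889  0.00048413]]
```

View pics/s11z.png

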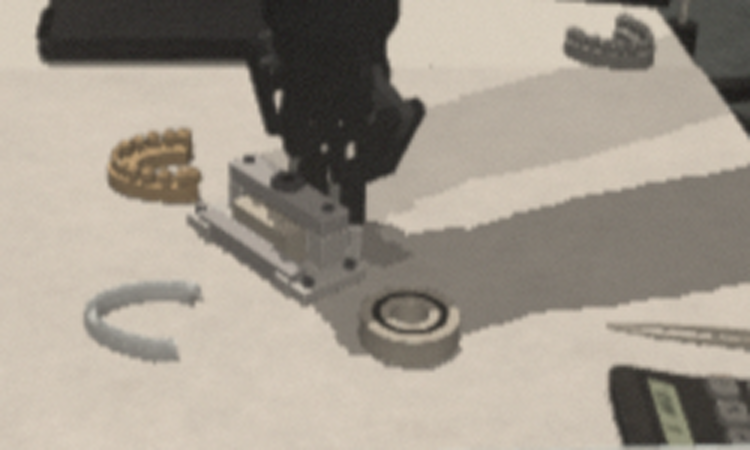

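View pics/w11.png

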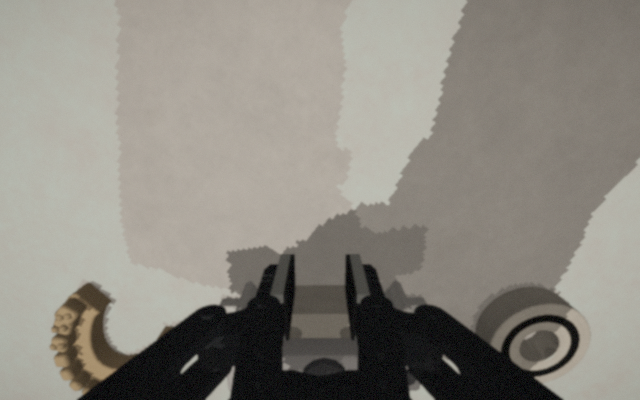

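The arm met a hard stop: about 9 N with no further movement, and the TCP 29 mm before the bridge origin. Backing straight out, then rising to check.

Emit:
{"fn": "send_rows", "kwargs": {
  "moves": [
    {"tx": 0.2, "ty": 0, "tz": 0, "yaw": 0},
    {"tx": 0.3, "ty": 0, "tz": 0, "yaw": 0},
    {"tx": 0.6, "ty": 0, "tz": 0, "yaw": 0},
    {"tx": 1.5, "ty": 0, "tz": 0, "yaw": 0},
    {"tx": 2, "ty": 0, "tz": -1, "yaw": 0},
    {"tx": 1, "ty": 0, "tz": -3, "yaw": 0},
    {"tx": 0, "ty": 0, "tz": -3, "yaw": 0},
    {"tx": 0, "ty": 0, "tz": -3, "yaw": 0},
    {"tx": 0, "ty": 0, "tz": -3, "yaw": 0},
    {"tx": 0, "ty": 0, "tz": -1, "yaw": 0},
    {"tx": 0, "ty": 0, "tz": 0, "yaw": 0},
    {"tx": 0, "ty": 0, "tz": 0, "yaw": 0}
  ]
}}

```text
time: 17.67
tool_pos: [0.5539, 0.238, 0.1456]
orientation: [-0.968, 2.987, 0.009]
wrist_force: [-0.0, -0.7, -0.3]
opening: 0.0257
```

Run:
```python
from h import *
im=save('wrist','w12'); s=rel(None); save('side','s12')
a=cv2.imread('pics/w12.png')
cv2.imwrite('pics/w12z.png',cv2.resize(a[230:400,240:400],None,fx=3.5,fy=3.5,interpolation=cv2.INTER_CUBIC))
cv2.imwrite('pics/s12z.png',cv2.resize(cv2.imread('pics/s12.png')[180:270,270:370],None,fx=6,fy=6,interpolation=cv2.INTER_CUBIC))
```

```text
t 17.72 pos [0.5529 0.2376 0.1441] heading x -144.07 F [ 0.3  0.6 -1.9] open 0.0257 q6 -0.22
```

View pics/w12.png

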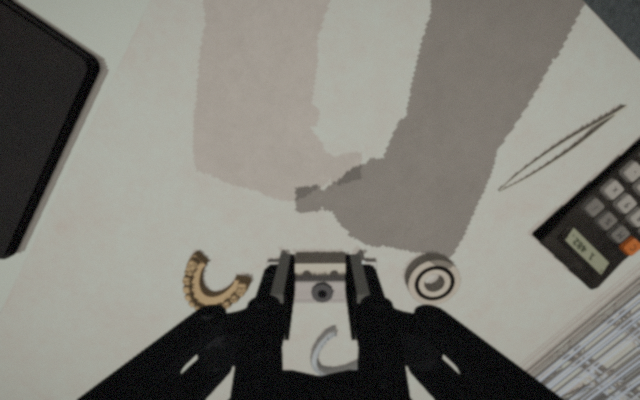

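View pics/s12z.png

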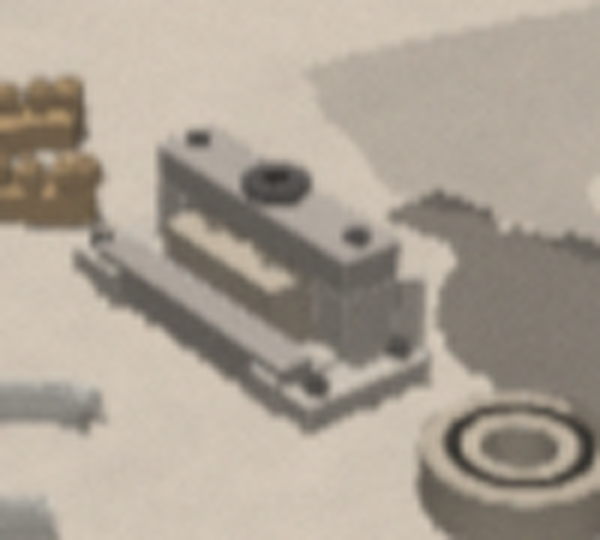

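The side view shows the block right through under the beam and lying along the stop bar. I'll move the hand back for a clear wrist view of the near face.

Emit:
{"fn": "send_rows", "kwargs": {
  "moves": [
    {"tx": -3, "ty": 0, "tz": -1, "yaw": 0},
    {"tx": -3, "ty": 0, "tz": -1, "yaw": 0},
    {"tx": -3, "ty": 0, "tz": -1, "yaw": 0},
    {"tx": -1, "ty": 0, "tz": 0, "yaw": 0},
    {"tx": 0, "ty": 0, "tz": 0, "yaw": 0},
    {"tx": 0, "ty": 0, "tz": 0, "yaw": 0},
    {"tx": 0, "ty": 0, "tz": 0, "yaw": 0}
  ],
  "grip": 100
}}

```text
time: 18.35
tool_pos: [0.633, 0.2955, 0.173]
orientation: [0.967, -2.984, -0.007]
wrist_force: [-0.3, -0.7, 0.3]
opening: 0.0853
```

Run:
```python
from h import *
im=save('wrist','w13'); s=rel(None)
a=cv2.imread('pics/w13.png')
p=proj('wrist',wb((-.02,0),.0266))[0];print(p)
u,v=int(p[0])-55,int(p[1])-35
print(u,v);cv2.imwrite('pics/w13z.png',cv2.resize(a[v:v+80,u:u+110],None,fx=7,fy=7,interpolation=cv2.INTER_CUBIC))
```

```text
t 18.4 pos [0.6331 0.2954 0.1737] heading x -144.09 F [ 0.7  0.3 -0.1] open 0.0851 q6 -0.19
[320.53223299 153.3891252 ]
265 118
```

View pics/w13z.png

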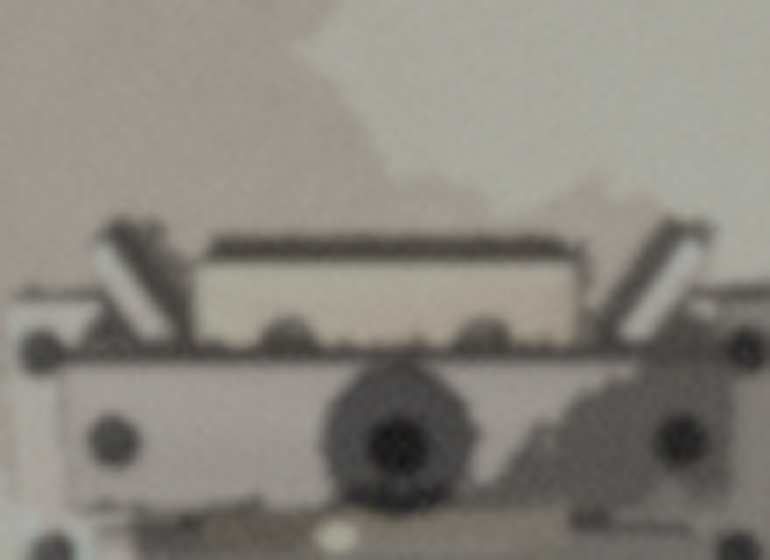

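The near face stands out of the beam, with its top edge from (197,262) to (577,260) in the crop, parallel to the beam edge at row 357. Working out the numbers.

Run:
```python
from h import *
f=lambda P: (np.array(P,float)+.5)/7-.5+np.array((265,118))
for n,p,z in (('near top edge',[(197,262),(577,260)],.0266),('beam near edge ends',[(62,358),(735,357)],.0416),('boss,screws',[(398,443),(114,441),(681,440)],.0456),('feet near screws',[(42,352),(745,350)],.0136)):
    q=br(toplane('wrist',f(p),z)); print(n,(q*1000).round(1).tolist(),(q.mean(0)*1000).round(1))
```

```text
near top edge [[-18.5, -25.5], [-18.8, 24.2]] [-18.7  -0.6]
beam near edge ends [[-9.0, -41.5], [-9.1, 43.1]] [-9.   0.8]
boss,screws [[1.0, 0.7], [0.7, -35.0], [0.7, 36.2]] [0.8 0.6]
feet near screws [[-3.9, -48.3], [-4.1, 49.1]] [-4.   0.4]
```

Relative to the bridge's own features, the near face is 19.6 mm before the origin (20 mm is home), the side offset is about -1.3 mm and the angle is under 0.5°. Handing in.

Run:
```python
from h import *
rel(None); print(r.hand_in())
```

```text
t 18.4 pos [0.6331 0.2954 0.1737] heading x -144.09 F [ 0.7  0.3 -0.1] open 0.0851 q6 -0.19
the job is handed in; nothing more can be done
None
```

The setting block is home against the stop bar. I handed the job in at 18.4 s of the 61 s allowed; `hand_in` gives no verdict.

I straddled the block loosely with the jaws and slid it about 51 mm sideways onto the centre line, turning it about 20° square. Then I pushed it in from behind with the two fingertips about 25 mm apart. At the stop the force rose to about 10 N with no further movement, so I backed straight out and raised the hand clear.

Last checks, measured in the wrist picture against the bridge's own features:

| Check | Measured | Allowed |
|---|---|---|
| Position along the way in | about 0.4 mm past home | -4 to +3 mm |
| Offset from the centre line | about 1.3 mm | 7 mm |
| Angle to the stop bar | under 0.5° | 0.1 rad (5.7°) |

- **Accuracy:** the camera calibration is only good to about 2 mm. Before the push, the two views of the bridge and block also differed by 2–3 mm.
- **Flatness and bystanders:** I judged these by eye. The block looked flat throughout, and the arch cast, ring and aligner looked unmoved in the side view.
- **Hand:** the hand was about 17 cm above the bench, with no contact force beyond sensor noise.
- **Refused moves:** the first two move calls were refused for missing fields and moved nothing.

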